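# Set the bolt and clip the cover on the window profile

### The arm

A 7-joint arm with a two-finger parallel gripper is mounted at the origin on the work surface. World frame = base frame: x ahead of the robot, y to its left, z up, the work surface at z = 0. Lengths are in m, angles in rad, forces in N, time in s.
With the tool pointing down it reaches from about 0.4 to 0.85 m from the base axis. Payload 4.5 kg.
Tool frame: the origin (TCP) lies midway between the tips of the shut fingers; the grasp point (between the pads) lies behind it (r.grip_point_offset is the z of the grasp point in the tool frame, in m); z points along the fingers, y is the line along which they close (so a half turn about z gives the same grasp; the last joint's range is limited). The gripper opens to 88 mm and grips with 3 to 60 N. Pads are 18 mm wide; open, the fingers measure 123 mm over their backs; the gripper's body (75 mm by 187 mm) begins 45 mm behind the grasp point.
Start: joints at [-1.18, 0.689, -0.195, 1.565, 0.157, 0.902, -0.215], TCP at [0.218, 0.586, 0.217] pointing down, gripper open.
Joint ranges: [-3.01, 3.01], [-0.46, 2.08], [-1.47, 1.51], [0.13, 2.56], [-1, 4.14], [0.04, 2.09], [-2.66, 2.66]. Speed limits (rad/s): [2.57, 2.57, 3.14, 3.14, 3.14, 3.14, 3.14].

### API

Orientations are given as a unit quaternion [x, y, z, w].
In Python, from plant import r, optics, workorder gives the robot as it stands.
- The arm moves only by the shell command python3 -m creep 'ROWS' [FORCE]. ROWS is JSON, a list of rows, each an object of numbers: "grip": the gripper command: -1 is shut, 1 is fully open, values between are in proportion; "tx", "ty", "tz": the shift along the tool's x, y, z in cm; "spin": the turn about the tool's z in degrees. In form: [{"grip": .., "tx": .., "ty": .., "tz": .., "spin": ..}, ...]. A call has 1 to 8 rows; each row shifts and turns the commanded pose from where the row before left it, along the tool's axes as they then stand; what a row does not reach is not made up. A row lasts 1/12 s, in which the tool goes at most 41.7 mm and 7.16 degrees, less where a joint would pass 70% of its speed; a pose out of reach is approached as far as the arm can. A call with a gripper value outside its range is refused whole. The fingers move at their own pace and stop on an object; FORCE is the grip in N (left out, the last holds). Time passes only in rows, so rows that do not move let the fingers close. It gives the time, the measured TCP pose, the force, the opening and the grip force at its end, in the units of the state.
- r.get_state(): the state, without advancing time (a new reading comes with each control period).
- optics.snapshot(name): name is "side" or "top" or "wrist"; returns (picture, depth): 420x560x3 uint8, red, green, blue; 420x560 float32, m along the optical axis (not along the pixel's ray), 0 where there is no reading.
- optics.get_calibration(name): a dict with "fx", "fy", "cx", "cy" (pixels), "D" ([k1, k2, p1, p2, k3] as OpenCV has them; the pictures are not rectified), "extrinsics" (4x4, takes a point from world to camera coordinates). Camera axes: x right, y down, z forward; pixel columns grow to the right and rows downward; lengths in m; the calibration is good to about 2 mm. A picture is of the moment at which its call begins: read the wrist's pose just before it. get_calibration takes no time and is no camera call; for the wrist camera it gives the pose at the moment of the call.
- workorder.finish_job(): hands the job in; it is judged then, once.
The state is a dict: "clock": time; "q": joint angles; "qd": joint speeds; "joint_torque": joint torques, N m; "tool_pos": TCP position; "eef_rot": TCP orientation; "contact_force": force on the tool from outside, world axes, zero at the start; "moment": the same for the moment, N m; "opening": opening from 0.0 (shut) to 1.0 (fully open); "finger_force": force on a finger pad.
Only numpy, scipy, OpenCV 4.12 (cv2) and the standard library are available. Lean on these libraries where they do the work, as an engineer would, in place of code of your own. Each camera call takes 0.05 s, during which the arm holds its last target. There are 200 camera calls.

### The job

On the clamped aluminium profile, slide the bolt's tall grip along its slot until it stands level with the pointed steel index; that frees the black cover seat. Then fit the long white clip cover over the seat with the ends of both level, press it down until it snaps home, and keep pressing: finish while the robot is still pushing the snapped cover down onto its rubber seal with about 10 N. Do not push other loose things about.

Things in the scene. Friction and masses are not known exactly. Their poses are not given: they have to be found in the camera images.
- profile: aluminium window profile, 60 x 420 x 30 mm, fixed to the bench by a steel clamp at each end (110 mm across, 34 mm high, 190 mm either side of the middle). Origin: centre of its underside, on the bench; its y axis runs along its length, z up; its top is at z = 30 mm. A dark slot 16 mm wide runs along its middle (x = 0).
- seat (a point): the cover seat, 100 mm from the profile's middle towards its -y end. This point: middle of the seat, on the profile's top, 30 mm above the bench; axes as the profile's. Two black cheeks along y, each 7 x 84 x 22 mm (outer faces at x = +-15 mm, slot between), capped by rubber strips with tops at z = 28 mm. The cover straddles them, long side along y, its origin over this point.
- catch (a point): middle of the seat, 15 mm above the seat point, level with the two sprung steel catch rods (58 mm along y, 4 mm proud of the cheeks). The cover's beads rest on the rods with the cover's origin about 17 mm above the seat point; pushed on, they give way (peak 10 to 20 N), the force drops suddenly and the cover lies snapped, origin 6.5 mm above the seat point; pressing then squeezes the seal.
- seal (a joint): how far the rubber seal is squeezed down by the cover, m: 0 free, 0.006 at its limit; stiffness 2 N per mm, so 10 N is 0.005.
- bolt (a joint): position of the bolt along the slot, m, 0 to 0.26, growing towards the profile's +y; at value q the bolt stands at profile y = q - 0.13. It starts inside the seat (between the cheeks), where it blocks the cover. Friction about 2 N; stays where it is left.
- bolt_grip (a point): middle of the top of the bolt's tall black grip, 92 mm above the bench; axes as the profile's. The grip is 14 mm (x) by 16 mm (y) and reaches 32 mm down from this point, below it a thinner steel stem. It clears the seat's top by 2 mm.
- index_tip (a point): tip of the dark steel index pointer, a small low wedge (10 mm high, 16 mm along y) clipped to the profile's +x top edge and pointing at the slot, 12 mm from the slot's middle, 38 mm above the bench; axes as the profile's. 130 to 210 mm from the seat's middle, differing each time. The bolt is set when its grip's middle has the same y along the profile as this tip.
- cover: the long white plastic clip cover, 0.12 kg, loose on the bench, standing on its two long legs: 48 mm (x) by 84 mm (y), alike when turned half round. Origin: centre of its underside (leg bottoms); y along its long side, z up. Plate top at z = 25.5 mm; on it a pull rib 16 mm (x) by 50 mm (y), top at z = 51.5 mm. Legs 4 mm thick, 40 mm apart inside, with a round inward bead of 3 mm along the bottom.
- short_cover: a bystander: white clip cover of the same section but only 44 mm long, rib 28 mm long; not to be used. The two covers lie near the robot, left and right, in either order.
- cleat: a bystander: aluminium angle, 34 x 34 x 30 mm, loose.
- screwdriver: a bystander: screwdriver, 200 mm, loose.
- wrench: a bystander: wrench, 180 mm, loose.
- tape: a bystander: cardboard ring, 100 mm across, 25 mm high, loose.
- bottle: a bystander: green bottle, 66 mm across, 190 mm high, loose.
- tin: a bystander: tin, 80 mm across, 75 mm high, loose.
- offcut: a bystander: offcut of square tube, 40 x 90 x 40 mm, loose.
There are look-alikes about, which are no part of the job. What is shaped like the cover but purple or red is not meant.

How it is judged:
On the way, in this order (a step that is already met when the one before it is completed fails the run):
1. the bolt's grip stands level with the index pointer (y of bolt_grip in the frame of index_tip between -0.006 and 0.006 m), for 0.2 s.
2. the long cover is snapped down over the seat (z of cover in the frame of seat below 0.0085 m and x of cover in the frame of seat between -0.005 and 0.005 m and y of cover in the frame of seat between -0.01 and 0.01 m and angle between the y axis of cover and the y axis of seat, either way round below 0.1 rad and angle between the z axis of cover and the z axis of seat, either way round below 0.1 rad and angle between cover's own z axis and vertical below 0.1 rad), for 0.1 s.
At the end, for the whole second after the job is handed in: Bolt grip within 6 mm of the index tip along the profile; the long cover snapped on the seat (origin less than 8.5 mm above the seat point, within 5 mm across and 10 mm along, within 0.1 rad), and the robot still pressing it so that the seal is squeezed by more than 2.5 mm (over 5 N), at rest (all of step 1 and all of step 2 and value of joint seal above 0.0025 m and linear speed of cover below 0.02 m/s and contact force between any of the fingers, the arm and cover above 3 N); the arm keeps its last pose, push and grip.
It fails at once if a bystander was pushed more than 50 mm (distance of any of short_cover, cleat, screwdriver, wrench, tape, bottle, tin, offcut from where it was at the start of the episode above 0.05 m).
It also fails if it takes over 67 s, if anything falls off the work surface, if the arm or the gripper's body presses on something with over 40 N, if the wrist force passes 120 N, or if a joint passes its speed limit or range.

## Working session

There is one attempt and no reset: what is moved stays moved. The work goes in short steps, Python scripts to look and compute and a shell command to move; the robot and the scene stay as the last step left them, time stands still between calls to the robot, and variables do not carry over. Pictures are saved under pics/ and viewed, at most 10 in all, crops included, and the job is handed in when it is done.

```bash
ls; mkdir -p pics; cat > h.py <<'E'
from plant import r, optics, workorder
import numpy as np, cv2
from scipy.spatial.transform import Rotation as R
def cloud(name):
    c=optics.get_calibration(name); im,d=optics.snapshot(name)
    K=np.array([[c['fx'],0,c['cx']],[0,c['fy'],c['cy']],[0,0,1]])
    v,u=np.mgrid[:420,:560]
    n=cv2.undistortPoints(np.stack([u,v],-1).reshape(-1,1,2).astype(np.float32),K,np.array(c['D'])).reshape(420,560,2)
    P=np.dstack([n*d[...,None],d]); T=np.array(c['extrinsics'])
    W=(P-T[:3,3])@T[:3,:3]; W[d==0]=np.nan
    return im,W
E
python3 - <<'E'
from h import *
for n in("top","side"):
    im,W=cloud(n); np.save(n+".npy",W); cv2.imwrite(f"pics/{n}0.png",im[...,::-1]); cv2.imwrite(n+"im.png",im[...,::-1])
s=r.get_state(); print(s['tool_pos'],s['eef_rot'],R.from_quat(s['eef_rot']).as_matrix().round(3),r.grip_point_offset,s['opening'],s['clock'])
E
```

```text
pics
[0.21813684 0.58503636 0.21628045] [ 1.77406350e-01  9.84137320e-01 -8.45967131e-04 -7.98248931e-05] [[-0.937  0.349 -0.   ]
 [ 0.349  0.937 -0.002]
 [-0.    -0.002 -1.   ]] -0.0187 1.0042228316759674 0.1
```

View pics/top0.png

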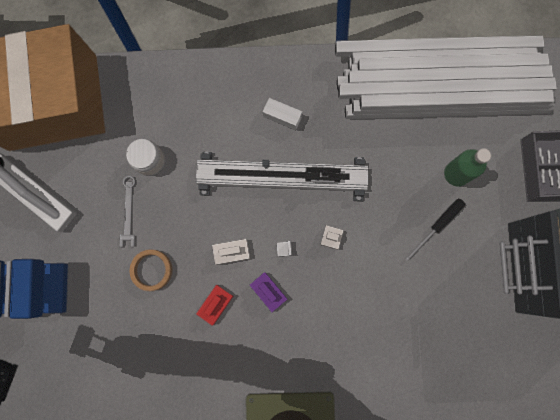

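View pics/side0.png

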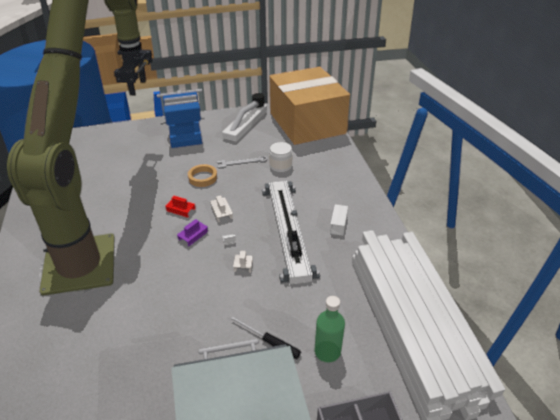

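The top view shows the profile spanning columns 197–368 at row 173, with the seat and bolt near (325,174) and the index near (265,163). The long cover is at (231,251) and the short one at (333,237). The red and purple decoys are at (215,305) and (268,292).

```bash
python3 - <<'E'
from h import *
W=np.load("top.npy"); im=cv2.imread("topim.png")
def rect(P):
    (c,s,a)=cv2.minAreaRect(P.astype(np.float32)); return np.round(c,4),np.round(s,4),round(a,2)
def box(r0,r1,c0,c1,z0,z1,name):
    w=W[r0:r1,c0:c1].reshape(-1,3); m=(w[:,2]>z0)&(w[:,2]<z1); p=w[m]
    print(name,m.sum(),rect(p[:,:2]) if m.sum()>3 else '', p.mean(0).round(4) if m.sum() else '',p.max(0).round(4) if m.sum() else '')
box(150,200,190,380,.025,.034,'proftop')
box(150,200,190,380,.02,.06,'prof')
box(150,200,300,355,.04,.066,'cheeks')
box(150,200,190,380,.075,.11,'grip')
box(155,170,255,275,.0335,.05,'index')
box(232,272,205,257,.01,.07,'long'); box(232,272,205,257,.018,.035,'longplate');box(232,272,205,257,.042,.07,'rib')
box(220,255,315,350,.01,.07,'short')
box(120,200,0,560,.15,.25,'bottle')
c=cv2.resize(im[140:270,190:380],None,fx=4.2,fy=4.2,interpolation=cv2.INTER_CUBIC); cv2.imwrite("pics/crop1.png",c)
E
```

```text
proftop 3607 (array([0.6191, 0.0066]), array([0.4198, 0.0901]), 86.0) [0.6184 0.015  0.0297] [0.6777 0.2172 0.034 ]
prof 4405 (array([0.6194, 0.0067]), array([0.4197, 0.1038]), 86.3) [0.6177 0.0075 0.0314] [0.6834 0.2172 0.0599]
cheeks 319 (array([ 0.6118, -0.0935]), array([0.0841, 0.0383]), 85.4) [ 0.609  -0.0931  0.0534] [ 0.6328 -0.0507  0.0654]
grip 48 (array([ 0.6107, -0.0967]), array([0.0142, 0.0124]), 89.19) [ 0.6102 -0.0965  0.0897] [ 0.617  -0.0895  0.0949]
index 63 (array([0.6435, 0.047 ]), array([0.0443, 0.0207]), 84.35) [0.6436 0.0455 0.0384] [0.6537 0.0696 0.0438]
long 717 (array([0.435 , 0.1341]), array([0.0483, 0.085 ]), 8.31) [0.4342 0.1331 0.0308] [0.4637 0.1783 0.0571]
longplate 550 (array([0.435 , 0.1341]), array([0.0483, 0.085 ]), 8.19) [0.4344 0.1331 0.0254] [0.4637 0.1783 0.0347]
rib 149 (array([0.4353, 0.1339]), array([0.0162, 0.0502]), 8.1) [0.435  0.1335 0.0511] [0.4458 0.1596 0.0571]
short 379 (array([ 0.4624, -0.1103]), array([0.0441, 0.0481]), 72.43) [ 0.4615 -0.1096  0.0312] [ 0.4914 -0.0823  0.0556]
bottle 488 (array([0.6738, 0.1006]), array([1.0947, 0.0305]), 83.52) [0.6754 0.1273 0.1724] [0.7379 0.6461 0.1939]
```

View pics/crop1.png

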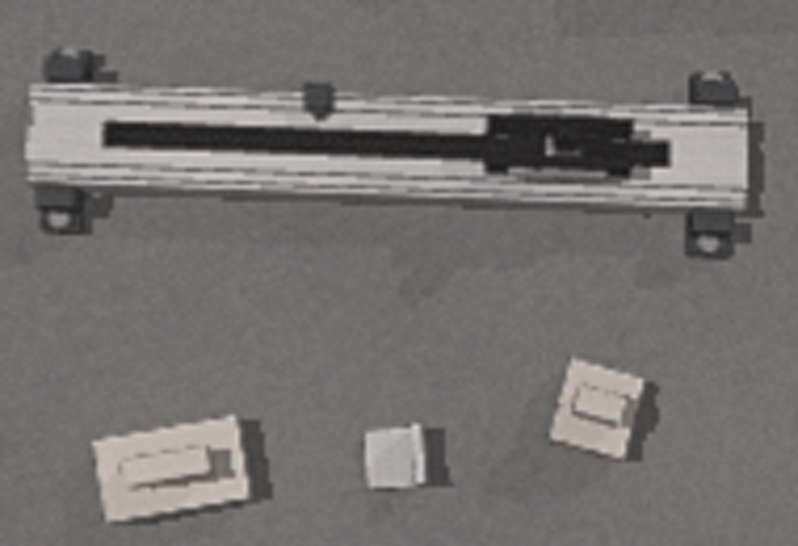

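The crop shows the index tip at crop pixel (319,118), the grip top near (562,145) and the long cover's rib near (165,465). The measured sizes agree with those given: cover 48x85, rib 16x50, cheeks 84x38, profile length 420. Profile yaw is about -4°, with its +x facing away from the robot.

```bash
cat >> h.py <<'E'
def go(p,yaw):
    """spin first, then shift (cm) in the spun tool axes; yaw = angle of tool y in world, deg (mod 180)"""
    s=r.get_state(); M=R.from_quat(s['eef_rot']).as_matrix()
    cur=np.degrees(np.arctan2(M[1,1],M[0,1])); d=(yaw-cur+90)%180-90
    M2=M@R.from_euler('z',-d,degrees=True).as_matrix()
    print('spin',round(-d,2),'shift cm',(M2.T@(np.array(p)-s['tool_pos'])*100).round(2),'at',s['tool_pos'].round(4),'F',np.round(s['contact_force'],1),'op',round(s['opening'],3),'t',round(s['clock'],2),'q7',round(s['q'][6],2), 'tilt',M[:,2].round(3))
E
python3 - <<'E'
from h import *
W=np.load("top.npy")
go([.60,-.01,.26],86)
# index outline: points z .0335-.05 by profile frame
w=W[150:200,190:380].reshape(-1,3); a=np.radians(86); ey=np.array([np.cos(a),np.sin(a)]); ex=np.array([ey[1],-ey[0]])
q=np.c_[(w[:,:2]-[.6193,.0066])@ex,(w[:,:2]-[.6193,.0066])@ey,w[:,2]]
m=(q[:,2]>.036)&(abs(q[:,1])<.17)&(q[:,1]>-.04)&(q[:,0]<.04)&(q[:,0]>0.005); print('idx',q[m].mean(0),q[m].min(0),q[m].max(0),m.sum())
# edges by bins -> yaw
m=(q[:,2]>.026)&(q[:,2]<.034)
ys=np.arange(-.13,.16,.02);E=[]
for y in ys:
    k=m&(abs(q[:,1]-y)<.01)&(abs(q[:,0])<.04); E.append([q[k,0].min(),q[k,0].max()])
E=np.array(E);print(np.polyfit(ys,E[:,0],1),np.polyfit(ys,E[:,1],1))
g=q[(q[:,2]>.075)&(q[:,2]<.11)];print('grip',g.mean(0),g.min(0),g.max(0))
E
```

```text
spin -16.44 shift cm [-42.24 -56.7   -4.29] at [0.2181 0.585  0.2163] F [-0.4 -0.8 -0.2] op 1.004 t 0.1 q7 -0.22 tilt [-0.    -0.002 -1.   ]
idx [0.02181425 0.03961471 0.03914547] [ 0.00755614 -0.03063708  0.03607218] [0.0316366  0.16180595 0.04379487] 53
[ 0.00064381 -0.0302071 ] [7.76390047e-05 2.90864349e-02]
grip [-0.00187693 -0.10350464  0.08967142] [-0.00738436 -0.11096903  0.07507182] [ 0.00525335 -0.09643411  0.09489033]
```

```bash
python3 -m creep '[{"grip":0,"tz":-1.4,"spin":-6},{"tz":-1.4,"spin":-6,"grip":0},{"tz":-1.4,"spin":-4.4,"grip":0},{"grip":0,"tx":-2.4,"ty":-3.2},{"grip":0,"tx":-2.4,"ty":-3.2},{"grip":0,"tx":-2.4,"ty":-3.2},{"grip":0,"tx":-2.4,"ty":-3.2},{"grip":0,"tx":-2.4,"ty":-3.2}]' 20
python3 -m creep '[{"grip":0,"tx":-2.4,"ty":-3.2},{"grip":0,"tx":-2.4,"ty":-3.2},{"grip":0,"tx":-2.4,"ty":-3.2},{"grip":0,"tx":-2.4,"ty":-3.2},{"grip":0,"tx":-2.4,"ty":-3.2},{"grip":0,"tx":-2.4,"ty":-3.2},{"grip":0,"tx":-2.4,"ty":-3.2},{"grip":0,"tx":-2.4,"ty":-3.2}]'
python3 -m creep '[{"grip":0,"tx":-2.4,"ty":-3.2},{"grip":0,"tx":-2.4,"ty":-3.2},{"grip":0,"tx":-2.4,"ty":-3.2},{"grip":0,"tx":-2.4,"ty":-3.2},{"grip":0,"tx":-1.4,"ty":-2.3},{"grip":0},{"grip":0}]'
python3 - <<'E'
from h import *
go([.60,-.01,.26],86)
im,W=cloud("wrist"); np.save("w.npy",W); cv2.imwrite("pics/w1.png",im[...,::-1])
E
```

```text
spin -16.44 shift cm [-42.24 -56.7   -4.29] at [0.2181 0.585  0.2163] F [-0.4 -0.8 -0.2] op 1.004 t 0.1 q7 -0.22 tilt [-0.    -0.002 -1.   ]$[0]: bad value
$[0]: bad value
$[0]: bad value
```

View pics/w1.png

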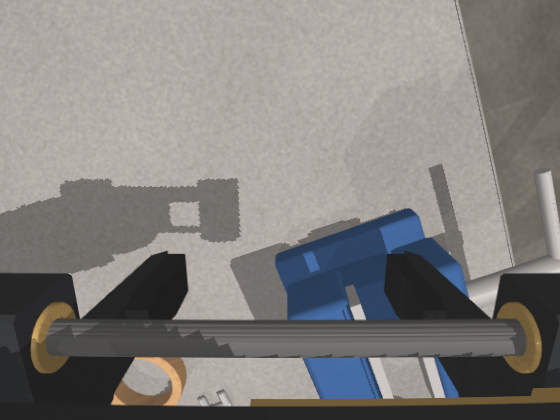

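The moves were refused, so the arm hasn't moved. This wrist view shows only bench, the blue clamp and the shadow. The rows probably need all five keys.

```bash
python3 -m creep '[{"grip":0,"tx":0,"ty":0,"tz":-1.4,"spin":-6},{"grip":0,"tx":0,"ty":0,"tz":-1.4,"spin":-6},{"grip":0,"tx":0,"ty":0,"tz":-1.4,"spin":-4.4},{"grip":0,"tx":-2.4,"ty":-3.2,"tz":0,"spin":0},{"grip":0,"tx":-2.4,"ty":-3.2,"tz":0,"spin":0},{"grip":0,"tx":-2.4,"ty":-3.2,"tz":0,"spin":0},{"grip":0,"tx":-2.4,"ty":-3.2,"tz":0,"spin":0},{"grip":0,"tx":-2.4,"ty":-3.2,"tz":0,"spin":0}]' 20
```

```text
clock: 0.82
tool_pos: [0.3274, 0.4157, 0.2588]
eef_rot: [0.035, 0.999, -0.0, -0.0]
contact_force: [1.4, 0.3, 0.2]
opening: 0.501
finger_force: 0.0
```

```bash
python3 -m creep '[{"grip":0,"tx":-2.4,"ty":-3.2,"tz":0,"spin":0},{"grip":0,"tx":-2.4,"ty":-3.2,"tz":0,"spin":0},{"grip":0,"tx":-2.4,"ty":-3.2,"tz":0,"spin":0},{"grip":0,"tx":-2.4,"ty":-3.2,"tz":0,"spin":0},{"grip":0,"tx":-2.4,"ty":-3.2,"tz":0,"spin":0},{"grip":0,"tx":-2.4,"ty":-3.2,"tz":0,"spin":0},{"grip":0,"tx":-2.4,"ty":-3.2,"tz":0,"spin":0},{"grip":0,"tx":-2.4,"ty":-3.2,"tz":0,"spin":0}]'
python3 -m creep '[{"grip":0,"tx":-2.4,"ty":-3.2,"tz":0,"spin":0},{"grip":0,"tx":-2.4,"ty":-3.2,"tz":0,"spin":0},{"grip":0,"tx":-2.4,"ty":-3.2,"tz":0,"spin":0},{"grip":0,"tx":-2.4,"ty":-3.2,"tz":0,"spin":0},{"grip":0,"tx":0,"ty":0,"tz":0,"spin":0},{"grip":0,"tx":0,"ty":0,"tz":0,"spin":0},{"grip":0,"tx":0,"ty":0,"tz":0,"spin":0}]'
python3 - <<'E'
from h import *
go([.60,-.01,.26],86)
im,W=cloud("wrist"); np.save("w.npy",W); cv2.imwrite("pics/w2.png",im[...,::-1])
E
```

```text
clock: 1.48
tool_pos: [0.5008, 0.1467, 0.259]
eef_rot: [0.035, 0.999, -0.0, -0.0]
contact_force: [-0.0, 0.2, -1.2]
opening: 0.502
finger_force: 0.0
clock: 2.07
tool_pos: [0.5864, 0.0149, 0.2586]
eef_rot: [0.035, 0.999, 0.0, -0.001]
contact_force: [-0.7, 1.3, -0.3]
opening: 0.501
finger_force: 0.0
spin -0.03 shift cm [-1.53 -2.39 -0.14] at [0.5864 0.0149 0.2586] F [-0.7  1.3 -0.3] op 0.501 t 2.07 q7 1.19 tilt [-0.001  0.001 -1.   ]
```

View pics/w2.png

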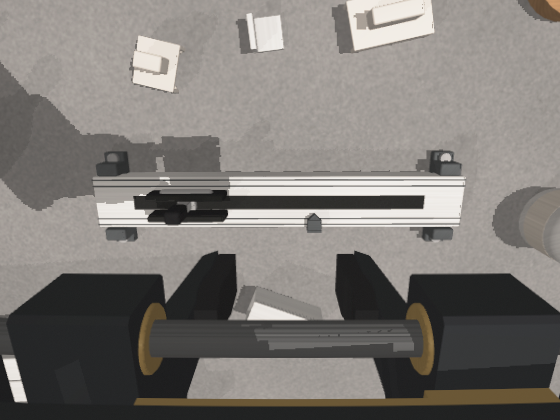

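The wrist view shows the whole profile. The index tip is at (314,213), the grip near (178,213) and the seat cheeks span columns 148–228.

```bash
python3 - <<'E'
from h import *
W=np.load("w.npy")
def box(r0,r1,c0,c1,z0,z1,n):
    w=W[r0:r1,c0:c1].reshape(-1,3); p=w[(w[:,2]>z0)&(w[:,2]<z1)]
    c,s,a=cv2.minAreaRect(p[:,:2].astype(np.float32)); print(n,len(p),np.round(c,4),np.round(s,4),round(a,2),p.mean(0).round(4)); return p
pt=box(165,240,90,470,.026,.034,'top')
ch=box(165,240,130,250,.05,.064,'cheek')
g=box(165,240,130,250,.085,.1,'grip')
i=box(208,235,300,328,.035,.045,'idx')
lc=box(0,55,340,440,.02,.03,'long')
lr=box(0,55,340,440,.045,.06,'rib')
# frame
a=np.radians(86); ey=np.array([np.cos(a),np.sin(a)]); ex=np.array([ey[1],-ey[0]])
for n,p in(('top',pt),('ch',ch),('g',g),('i',i)):
    q=np.c_[p[:,:2]@ex,p[:,:2]@ey]; print(n,q.min(0).round(4),q.max(0).round(4),((q.min(0)+q.max(0))/2).round(4))
for y0 in np.arange(-.12,.13,.04):
    q=np.c_[pt[:,:2]@ex,pt[:,:2]@ey]-[0,0]; k=q[abs(q[:,1]-y0)<.015,0]; print(np.percentile(k,[1,99]).round(4),end=' ')
E
```

```text
top 17341 [0.6208 0.0036] [0.421  0.0875] 85.97 [0.6192 0.017  0.0296]
cheek 1021 [ 0.6126 -0.0959] [0.0827 0.0297] 85.53 [ 0.6105 -0.0932  0.0559]
grip 231 [ 0.6125 -0.0988] [0.0164 0.0132] 82.73 [ 0.6122 -0.0978  0.0905]
idx 226 [0.6455 0.0419] [0.0158 0.0206] 86.09 [0.6467 0.0415 0.0389]
long 2419 [0.4366 0.1304] [0.0483 0.0851] 7.77 [0.4435 0.1248 0.0246]
rib 972 [0.4363 0.1307] [0.0164 0.0504] 7.99 [0.4372 0.1294 0.0502]
top [ 0.5752 -0.1636] [0.6629 0.2574] [0.619  0.0469]
ch [ 0.6029 -0.0941] [ 0.633  -0.0116] [ 0.618  -0.0529]
g [ 0.6115 -0.064 ] [ 0.6249 -0.0477] [ 0.6182 -0.0559]
i [0.6307 0.0789] [0.6513 0.0947] [0.641  0.0868]
[0.5778 0.6596] [0.5887 0.6475] [0.5888 0.6475] [0.589  0.6474] [0.589  0.6474] [0.589  0.6466] [0.589  0.6475]
```

```bash
python3 - <<'E'
from h import *
go([.6124,-.098,.067],86)
E
```

```text
spin 0.08 shift cm [ -3.43 -11.2   19.17] at [0.5862 0.0159 0.2588] F [0.3 0.4 0.4] op 0.498 t 2.12 q7 1.19 tilt [-0.001  0.001 -1.   ]
```

```bash
python3 -m creep '[{"grip":0,"tx":-1.1,"ty":-3.7,"tz":1,"spin":0},{"grip":0,"tx":-1.1,"ty":-3.7,"tz":1,"spin":0},{"grip":0,"tx":-1.2,"ty":-3.8,"tz":1,"spin":0},{"grip":0,"tx":0,"ty":0,"tz":3,"spin":0},{"grip":0,"tx":0,"ty":0,"tz":3,"spin":0},{"grip":0,"tx":0,"ty":0,"tz":3,"spin":0},{"grip":0,"tx":0,"ty":0,"tz":0,"spin":0},{"grip":0,"tx":0,"ty":0,"tz":0,"spin":0}]'
python3 - <<'E'
from h import *
go([.6124,-.098,.067],86)
E
```

```text
clock: 2.78
tool_pos: [0.6118, -0.0978, 0.1384]
eef_rot: [0.034, 0.999, 0.001, -0.002]
contact_force: [0.8, 1.2, 0.9]
opening: 0.5
finger_force: 0.0
spin 0.12 shift cm [-0.08 -0.02  7.14] at [ 0.6118 -0.0978  0.1384] F [0.8 1.2 0.9] op 0.5 t 2.78 q7 1.33 tilt [-0.003  0.001 -1.   ]
```

```bash
python3 -m creep '[{"grip":0,"tx":0,"ty":0,"tz":2,"spin":0},{"grip":0,"tx":0,"ty":0,"tz":2,"spin":0},{"grip":0,"tx":0,"ty":0,"tz":2,"spin":0},{"grip":0,"tx":0,"ty":0,"tz":1.1,"spin":0},{"grip":0,"tx":0,"ty":0,"tz":0,"spin":0},{"grip":0,"tx":0,"ty":0,"tz":0,"spin":0}]'
python3 -m creep '[{"grip":-1,"tx":0,"ty":0,"tz":0,"spin":0},{"grip":-1,"tx":0,"ty":0,"tz":0,"spin":0},{"grip":-1,"tx":0,"ty":0,"tz":0,"spin":0},{"grip":-1,"tx":0,"ty":0,"tz":0,"spin":0},{"grip":-1,"tx":0,"ty":0,"tz":0,"spin":0},{"grip":-1,"tx":0,"ty":0,"tz":0,"spin":0}]' 20
python3 - <<'E'
from h import *
go([.6124,-.098,.067],86); print(r.get_state()['finger_force'])
E
```

```text
clock: 3.28
tool_pos: [0.6139, -0.0992, 0.0694]
eef_rot: [0.035, 0.999, 0.0, 0.001]
contact_force: [-0.4, 0.5, 1.5]
opening: 0.498
finger_force: 0.0
clock: 3.78
tool_pos: [0.6134, -0.0997, 0.0686]
eef_rot: [0.035, 0.999, 0.0, 0.001]
contact_force: [0.0, -0.1, 3.2]
opening: 0.17
finger_force: 20.0
spin -0.04 shift cm [0.11 0.16 0.16] at [ 0.6134 -0.0997  0.0686] F [ 0.  -0.1  3.2] op 0.17 t 3.78 q7 1.3 tilt [ 0.001  0.    -1.   ]
20.000520944595337
```

```bash
python3 -m creep '[{"grip":-1,"tx":0,"ty":2,"tz":0,"spin":0},{"grip":-1,"tx":0,"ty":2,"tz":0,"spin":0},{"grip":-1,"tx":0,"ty":2,"tz":0,"spin":0},{"grip":-1,"tx":0,"ty":2,"tz":0,"spin":0},{"grip":-1,"tx":0,"ty":2,"tz":0,"spin":0},{"grip":-1,"tx":0,"ty":2,"tz":0,"spin":0},{"grip":-1,"tx":0,"ty":2,"tz":0,"spin":0},{"grip":-1,"tx":0,"ty":0,"tz":0,"spin":0}]' 20
python3 -m creep '[{"grip":-1,"tx":0,"ty":0.3,"tz":0,"spin":0},{"grip":-1,"tx":0,"ty":0,"tz":0,"spin":0},{"grip":-1,"tx":0,"ty":0,"tz":0,"spin":0}]'
python3 - <<'E'
from h import *
go([.6124,-.098,.067],86); p=r.get_state()['tool_pos'];a=np.radians(86);print(p[0]*np.cos(a)+p[1]*np.sin(a),p[0]*np.sin(a)-p[1]*np.cos(a))
E
```

```text
clock: 4.45
tool_pos: [0.6235, 0.0456, 0.0686]
eef_rot: [0.032, 0.999, 0.002, 0.001]
contact_force: [1.0, 2.6, 4.0]
opening: 0.166
finger_force: 20.0
clock: 4.7
tool_pos: [0.6233, 0.0421, 0.0686]
eef_rot: [0.036, 0.999, 0.0, 0.0]
contact_force: [-1.1, 2.4, 6.2]
opening: 0.167
finger_force: 20.0
spin -0.08 shift cm [  0.11 -14.05   0.15] at [0.6233 0.0421 0.0686] F [-1.1  2.4  6.2] op 0.167 t 4.7 q7 1.11 tilt [ 0.001  0.    -1.   ]
0.08549278478611105 0.6188405008995946
```

```bash
python3 -m creep '[{"grip":0,"tx":0,"ty":0,"tz":0,"spin":0},{"grip":0,"tx":0,"ty":0,"tz":0,"spin":0},{"grip":0,"tx":0,"ty":0,"tz":0,"spin":0},{"grip":0,"tx":0,"ty":0,"tz":-3,"spin":0},{"grip":0,"tx":0,"ty":0,"tz":-4,"spin":0},{"grip":0,"tx":0,"ty":0,"tz":-4,"spin":0},{"grip":0,"tx":0,"ty":0,"tz":-4,"spin":0},{"grip":0,"tx":1.5,"ty":-1,"tz":-4,"spin":0}]'
python3 -m creep '[{"grip":0,"tx":2,"ty":0,"tz":0,"spin":0},{"grip":0,"tx":0,"ty":0,"tz":0,"spin":0},{"grip":0,"tx":0,"ty":0,"tz":0,"spin":0},{"grip":0,"tx":0,"ty":0,"tz":0,"spin":0}]'
python3 - <<'E'
from h import *
im,W=cloud("wrist"); np.save("w.npy",W); cv2.imwrite("pics/w3.png",im[...,::-1])
a=np.radians(86); ey=np.array([np.cos(a),np.sin(a)]); ex=np.array([ey[1],-ey[0]])
q=np.dstack([W[...,:2]@ex,W[...,:2]@ey,W[...,2]]).reshape(-1,3); q=q[(abs(q[:,0]-.619)<.04)&(q[:,1]>-.12)&(q[:,1]<.18)]
for n,m in(('cheek',(q[:,2]>.052)&(q[:,2]<.064)&(q[:,1]<.03)),('grip',(q[:,2]>.086)&(q[:,2]<.1)),('idx',(q[:,2]>.035)&(q[:,2]<.045)&(q[:,0]>.6285)&(abs(q[:,1]-.087)<.02))):
    p=q[m]; print(n,len(p),np.percentile(p,[1],0).round(4),np.percentile(p,[99],0).round(4),((np.percentile(p,1,0)+np.percentile(p,99,0))/2).round(4))
b=W[...,2].copy(); m=(b>.044)&(b<.06)&(W[...,0]<.5)&(W[...,1]>.05)&(W[...,1]<.2); print('rib',cv2.minAreaRect(W[m][:,:2].astype(np.float32)),m.sum())
go([.436,.131,.2],8)
E
```

```text
clock: 5.37
tool_pos: [0.6098, 0.0355, 0.2578]
eef_rot: [0.035, 0.999, 0.001, 0.001]
contact_force: [1.4, 0.2, 1.2]
opening: 0.499
finger_force: 0.0
clock: 5.7
tool_pos: [0.5881, 0.0352, 0.2549]
eef_rot: [0.035, 0.999, -0.0, -0.001]
contact_force: [0.1, 0.8, -0.6]
opening: 0.499
finger_force: 0.0
cheek 934 [[ 0.604  -0.0927  0.0525]] [[ 0.6326 -0.0126  0.0591]] [ 0.6183 -0.0527  0.0558]
grip 229 [[0.6115 0.0763 0.0865]] [[0.6246 0.0917 0.0926]] [0.618  0.084  0.0896]
idx 113 [[0.6413 0.0797 0.0382]] [[0.6514 0.0943 0.0409]] [0.6464 0.087  0.0395]
rib ((0.4364141821861267, 0.13041271269321442), (0.01680522970855236, 0.05029984191060066), 7.917164325714111) 971
spin 77.94 shift cm [ 11.59 -13.74   5.49] at [0.5883 0.0353 0.2546] F [ 0.5 -0.2 -0.4] op 0.499 t 5.75 q7 1.18 tilt [-0.002 -0.    -1.   ]
```

View pics/w3.png

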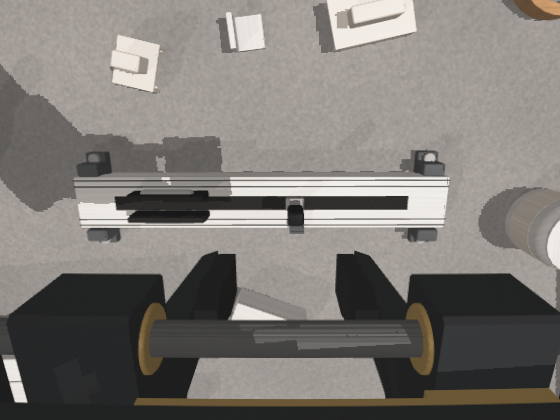

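The grip's centre is 3 mm short of the index (0.0840 against 0.0870). That's within tolerance, but I'll nudge it to gain margin.

```bash
python3 -m creep '[{"grip":0,"tx":-1.7,"ty":0.5,"tz":2,"spin":0},{"grip":0,"tx":-1.8,"ty":0.5,"tz":2,"spin":0},{"grip":0,"tx":0,"ty":0,"tz":4,"spin":0},{"grip":0,"tx":0,"ty":0,"tz":4,"spin":0},{"grip":0,"tx":0,"ty":0,"tz":4,"spin":0},{"grip":0,"tx":0,"ty":0,"tz":2.7,"spin":0},{"grip":0,"tx":0,"ty":0,"tz":0,"spin":0},{"grip":0,"tx":0,"ty":0,"tz":0,"spin":0}]'
python3 -m creep '[{"grip":-1,"tx":0,"ty":0,"tz":0,"spin":0},{"grip":-1,"tx":0,"ty":0,"tz":0,"spin":0},{"grip":-1,"tx":0,"ty":0,"tz":0,"spin":0},{"grip":-1,"tx":0,"ty":0,"tz":0,"spin":0},{"grip":-1,"tx":0,"ty":0.3,"tz":0,"spin":0},{"grip":-1,"tx":0,"ty":0,"tz":0,"spin":0},{"grip":-1,"tx":0,"ty":0,"tz":0,"spin":0}]'
python3 -m creep '[{"grip":0,"tx":0,"ty":0,"tz":0,"spin":0},{"grip":0,"tx":0,"ty":0,"tz":0,"spin":0},{"grip":0,"tx":0,"ty":0,"tz":0,"spin":0},{"grip":0,"tx":0,"ty":0,"tz":-4,"spin":0},{"grip":0,"tx":0,"ty":0,"tz":-4,"spin":0},{"grip":0,"tx":0,"ty":0,"tz":-4,"spin":0},{"grip":0,"tx":1.5,"ty":-1,"tz":-4,"spin":0},{"grip":0,"tx":2,"ty":0,"tz":-3,"spin":0}]'
python3 -m creep '[{"grip":0,"tx":0,"ty":0,"tz":0,"spin":0},{"grip":0,"tx":0,"ty":0,"tz":0,"spin":0},{"grip":0,"tx":0,"ty":0,"tz":0,"spin":0}]'
cat > m.py <<'E'
from h import *
for _ in range(3):
    im,W=cloud("wrist")
    a=np.radians(86); ey=np.array([np.cos(a),np.sin(a)]); ex=np.array([ey[1],-ey[0]])
    q=np.dstack([W[...,:2]@ex,W[...,:2]@ey,W[...,2]]).reshape(-1,3); q=q[(abs(q[:,0]-.619)<.04)&(q[:,1]>-.12)&(q[:,1]<.18)]
    for n,m in(('cheek',(q[:,2]>.052)&(q[:,2]<.064)&(q[:,1]<.03)),('grip',(q[:,2]>.086)&(q[:,2]<.1)),('idx',(q[:,2]>.035)&(q[:,2]<.045)&(q[:,0]>.6285)&(abs(q[:,1]-.087)<.02))):
        p=q[m]; print(n,len(p),((np.percentile(p,1,0)+np.percentile(p,99,0))/2).round(4),np.ptp(p,0).round(4))
go([.436,.131,.2],8)
E
python3 m.py
```

```text
clock: 6.42
tool_pos: [0.6228, 0.0432, 0.0669]
eef_rot: [0.035, 0.999, -0.0, -0.002]
contact_force: [1.1, 0.1, -0.5]
opening: 0.503
finger_force: 0.0
clock: 7.0
tool_pos: [0.6254, 0.0463, 0.0708]
eef_rot: [0.035, 0.999, 0.0, 0.002]
contact_force: [-0.8, -1.9, 5.6]
opening: 0.007
finger_force: 3.2
clock: 7.67
tool_pos: [0.5909, 0.0377, 0.2605]
eef_rot: [0.036, 0.999, -0.0, 0.003]
contact_force: [0.1, -0.5, 0.5]
opening: 0.503
finger_force: 0.0
clock: 7.92
tool_pos: [0.589, 0.0393, 0.2567]
eef_rot: [0.035, 0.999, -0.0, -0.0]
contact_force: [0.6, -0.1, -0.3]
opening: 0.502
finger_force: 0.0
cheek 1007 [ 0.6185 -0.0527  0.0556] [0.0296 0.0822 0.0077]
grip 235 [0.6182 0.0825 0.0896] [0.0137 0.0156 0.0066]
idx 128 [0.6444 0.0869 0.039 ] [0.0153 0.0147 0.0048]
cheek 1079 [ 0.6187 -0.0529  0.0557] [0.0301 0.0821 0.0073]
grip 224 [0.6186 0.0828 0.0898] [0.0142 0.0145 0.0064]
idx 118 [0.6439 0.0867 0.0383] [0.0149 0.0146 0.007 ]
cheek 1007 [ 0.6184 -0.0529  0.0555] [0.0293 0.0823 0.0075]
grip 225 [0.6182 0.0827 0.0894] [0.0134 0.0145 0.007 ]
idx 126 [0.6445 0.0866 0.0392] [0.0147 0.0146 0.0057]
spin 77.97 shift cm [ 11.22 -13.83   5.57] at [0.5887 0.0391 0.2553] F [-0.4  0.7 -0.4] op 0.497 t 8.07 q7 1.17 tilt [-0.003 -0.    -1.   ]
```

The regrasp slipped: opening was 0.007 and the grip is now 4 mm short. I'll guide it with the fingers held 18 mm apart instead of squeezing.

```bash
python3 -m creep '[{"grip":0,"tx":-1.7,"ty":0.2,"tz":2,"spin":0},{"grip":0,"tx":-1.7,"ty":0.1,"tz":2,"spin":0},{"grip":0,"tx":0,"ty":0,"tz":4,"spin":0},{"grip":0,"tx":0,"ty":0,"tz":4,"spin":0},{"grip":0,"tx":0,"ty":0,"tz":4,"spin":0},{"grip":0,"tx":0,"ty":0,"tz":3,"spin":0},{"grip":0,"tx":0,"ty":0,"tz":0,"spin":0},{"grip":0,"tx":0,"ty":0,"tz":0,"spin":0}]'
python3 -m creep '[{"grip":-0.58,"tx":0,"ty":0,"tz":0,"spin":0},{"grip":-0.58,"tx":0,"ty":0,"tz":0,"spin":0},{"grip":-0.58,"tx":0,"ty":0,"tz":0,"spin":0},{"grip":-0.58,"tx":0,"ty":0,"tz":0,"spin":0}]'
python3 -c "
from h import *
go([.6124+.5,-.098,.067],86)
a=np.radians(86)
p=r.get_state()['tool_pos'];print(p[0]*np.cos(a)+p[1]*np.sin(a),p[0]*np.sin(a)-p[1]*np.cos(a))"
```

```text
clock: 8.73
tool_pos: [0.6218, 0.0397, 0.0648]
eef_rot: [0.035, 0.999, -0.0, -0.002]
contact_force: [0.2, -0.3, 0.1]
opening: 0.498
finger_force: 0.0
clock: 9.07
tool_pos: [0.6245, 0.0399, 0.0688]
eef_rot: [0.035, 0.999, 0.0, 0.002]
contact_force: [0.4, -0.8, 0.5]
opening: 0.226
finger_force: 0.0
spin -0.05 shift cm [-49.63 -10.35   0.33] at [0.6245 0.0399 0.0688] F [ 0.4 -0.8  0.5] op 0.226 t 9.07 q7 1.11 tilt [ 0.003  0.    -1.   ]
0.0833356891594476 0.6202125364092151
```

```bash
python3 -m creep '[{"grip":-0.62,"tx":0,"ty":0.25,"tz":0,"spin":0},{"grip":-0.62,"tx":0,"ty":0.25,"tz":0,"spin":0},{"grip":-0.62,"tx":0,"ty":0,"tz":0,"spin":0},{"grip":-0.62,"tx":0,"ty":0,"tz":0,"spin":0}]'
python3 -m creep '[{"grip":0,"tx":0,"ty":0,"tz":0,"spin":0},{"grip":0,"tx":0,"ty":0,"tz":0,"spin":0},{"grip":0,"tx":0,"ty":0,"tz":0,"spin":0},{"grip":0,"tx":0,"ty":0,"tz":-4,"spin":0},{"grip":0,"tx":0,"ty":0,"tz":-4,"spin":0},{"grip":0,"tx":0,"ty":0,"tz":-4,"spin":0},{"grip":0,"tx":1.5,"ty":-1,"tz":-4,"spin":0},{"grip":0,"tx":2,"ty":0,"tz":-3,"spin":0}]'
python3 -m creep '[{"grip":0,"tx":0,"ty":0,"tz":0,"spin":0},{"grip":0,"tx":0,"ty":0,"tz":0,"spin":0},{"grip":0,"tx":0,"ty":0,"tz":0,"spin":0}]'
python3 m.py
```

```text
clock: 9.4
tool_pos: [0.6238, 0.0451, 0.0672]
eef_rot: [0.035, 0.999, 0.0, 0.0]
contact_force: [0.4, 0.1, 0.7]
opening: 0.189
finger_force: 0.2
clock: 10.07
tool_pos: [0.5904, 0.036, 0.2577]
eef_rot: [0.037, 0.999, -0.0, 0.002]
contact_force: [1.1, 0.1, 0.2]
opening: 0.5
finger_force: 0.0
clock: 10.32
tool_pos: [0.5885, 0.0377, 0.2543]
eef_rot: [0.035, 0.999, -0.0, -0.0]
contact_force: [-0.5, -0.5, -0.6]
opening: 0.499
finger_force: 0.0
cheek 984 [ 0.6184 -0.0527  0.0556] [0.0291 0.0825 0.0078]
grip 226 [0.618  0.087  0.0896] [0.0133 0.0145 0.0069]
idx 127 [0.6445 0.0868 0.0389] [0.0151 0.0158 0.0053]
cheek 1091 [ 0.6186 -0.0527  0.0555] [0.0301 0.0827 0.0074]
grip 229 [0.6183 0.0869 0.0897] [0.0139 0.0144 0.0066]
idx 112 [0.6446 0.0867 0.0391] [0.0137 0.0157 0.0047]
cheek 1058 [ 0.6184 -0.0529  0.0556] [0.0294 0.082  0.0083]
grip 223 [0.618  0.0869 0.0897] [0.0135 0.0145 0.0071]
idx 127 [0.6448 0.0867 0.039 ] [0.0143 0.0157 0.0059]
spin 77.96 shift cm [ 11.37 -13.77   5.36] at [0.5884 0.0376 0.2531] F [ 0.6  0.5 -0.7] op 0.496 t 10.47 q7 1.17 tilt [-0.003 -0.    -1.   ]
```

The grip is now level with the index (0.0869 against 0.0867). Next is the cover.

```bash
python3 -m creep '[{"grip":0,"tx":0,"ty":0,"tz":0,"spin":7},{"grip":0,"tx":0,"ty":0,"tz":0,"spin":7},{"grip":0,"tx":0,"ty":0,"tz":0,"spin":7},{"grip":0,"tx":0,"ty":0,"tz":0,"spin":7},{"grip":0,"tx":0,"ty":0,"tz":0,"spin":7},{"grip":0,"tx":0,"ty":0,"tz":0,"spin":7},{"grip":0,"tx":0,"ty":0,"tz":0,"spin":7},{"grip":0,"tx":0,"ty":0,"tz":0,"spin":7}]'
python3 -m creep '[{"grip":0,"tx":0,"ty":0,"tz":0,"spin":7},{"grip":0,"tx":0,"ty":0,"tz":0,"spin":7},{"grip":0,"tx":0,"ty":0,"tz":0,"spin":7},{"grip":0,"tx":2.3,"ty":-2.7,"tz":1,"spin":1},{"grip":0,"tx":2.3,"ty":-2.8,"tz":1,"spin":0},{"grip":0,"tx":2.3,"ty":-2.7,"tz":1,"spin":0},{"grip":0,"tx":2.3,"ty":-2.8,"tz":1,"spin":0},{"grip":0,"tx":2.2,"ty":-2.7,"tz":1,"spin":0}]'
python3 -m creep '[{"grip":0,"tx":0,"ty":0,"tz":0,"spin":0},{"grip":0,"tx":0,"ty":0,"tz":0,"spin":0},{"grip":0,"tx":0,"ty":0,"tz":0,"spin":0}]'
python3 -c "
from h import *
go([.4364,.1304,.0285],7.9);go([.4364,.1304,.0285],7.9)"
```

```text
clock: 11.13
tool_pos: [0.5886, 0.0378, 0.2534]
eef_rot: [0.503, 0.864, -0.001, -0.001]
contact_force: [0.3, -0.7, -0.0]
opening: 0.505
finger_force: 0.0
clock: 11.8
tool_pos: [0.4352, 0.1318, 0.2036]
eef_rot: [0.656, 0.755, -0.001, -0.0]
contact_force: [0.2, 0.7, -0.0]
opening: 0.499
finger_force: 0.0
clock: 12.05
tool_pos: [0.4379, 0.131, 0.2045]
eef_rot: [0.656, 0.755, -0.0, 0.0]
contact_force: [0.8, -0.6, -0.2]
opening: 0.498
finger_force: 0.0
spin 0.07 shift cm [-0.03 -0.16 17.6 ] at [0.4379 0.131  0.2045] F [ 0.8 -0.6 -0.2] op 0.498 t 12.05 q7 -0.15 tilt [ 0.    -0.001 -1.   ]
spin 0.07 shift cm [-0.03 -0.16 17.6 ] at [0.4379 0.131  0.2045] F [ 0.8 -0.6 -0.2] op 0.498 t 12.05 q7 -0.15 tilt [ 0.    -0.001 -1.   ]
```

```bash
python3 -m creep '[{"grip":0,"tx":0,"ty":-0.1,"tz":4,"spin":0},{"grip":0,"tx":0,"ty":0,"tz":4,"spin":0},{"grip":0,"tx":0,"ty":0,"tz":3,"spin":0},{"grip":0,"tx":0,"ty":0,"tz":3,"spin":0},{"grip":0,"tx":0,"ty":0,"tz":2,"spin":0},{"grip":0,"tx":0,"ty":0,"tz":1,"spin":0},{"grip":0,"tx":0,"ty":0,"tz":0,"spin":0},{"grip":0,"tx":0,"ty":0,"tz":0,"spin":0}]'
python3 -c "
from h import *
go([.4364,.1304,.0285],7.9)"
```

```text
clock: 12.72
tool_pos: [0.4371, 0.1305, 0.035]
eef_rot: [0.657, 0.754, 0.0, 0.0]
contact_force: [0.8, -0.0, 0.7]
opening: 0.496
finger_force: 0.0
spin -0.02 shift cm [ 0.   -0.07  0.65] at [0.4371 0.1305 0.035 ] F [ 0.8 -0.   0.7] op 0.496 t 12.72 q7 -0.12 tilt [ 0.001 -0.    -1.   ]
```

```bash
python3 -m creep '[{"grip":0,"tx":0,"ty":-0.05,"tz":0.5,"spin":0},{"grip":0,"tx":0,"ty":0,"tz":0,"spin":0},{"grip":0,"tx":0,"ty":0,"tz":0,"spin":0}]'
python3 -m creep '[{"grip":-1,"tx":0,"ty":0,"tz":0,"spin":0},{"grip":-1,"tx":0,"ty":0,"tz":0,"spin":0},{"grip":-1,"tx":0,"ty":0,"tz":0,"spin":0},{"grip":-1,"tx":0,"ty":0,"tz":0,"spin":0},{"grip":-1,"tx":0,"ty":0,"tz":0,"spin":0},{"grip":-1,"tx":0,"ty":0,"tz":0,"spin":0}]' 35
python3 -c "
from h import *
go([.4364,.1304,.0285],7.9)"
python3 -m creep '[{"grip":-1,"tx":0,"ty":0,"tz":-1,"spin":0},{"grip":-1,"tx":0,"ty":0,"tz":-3,"spin":0},{"grip":-1,"tx":0,"ty":0,"tz":-4,"spin":0},{"grip":-1,"tx":0,"ty":0,"tz":-4,"spin":0},{"grip":-1,"tx":0,"ty":0,"tz":0,"spin":6},{"grip":-1,"tx":0,"ty":0,"tz":0,"spin":6},{"grip":-1,"tx":0,"ty":0,"tz":0,"spin":0},{"grip":-1,"tx":0,"ty":0,"tz":0,"spin":0}]'
python3 -c "
from h import *
a=np.radians(86); ey=np.array([np.cos(a),np.sin(a)]); ex=np.array([ey[1],-ey[0]]); p=.6184*ex-.0528*ey
print(p);go([p[0],p[1],.14],-4)"
```

```text
clock: 12.97
tool_pos: [0.4362, 0.1311, 0.0307]
eef_rot: [0.656, 0.754, 0.001, 0.0]
contact_force: [0.4, 0.2, 0.4]
opening: 0.499
finger_force: 0.0
clock: 13.47
tool_pos: [0.4359, 0.131, 0.0302]
eef_rot: [0.656, 0.754, 0.0, 0.0]
contact_force: [1.2, -0.3, 4.7]
opening: 0.068
finger_force: 2.3
spin 0.06 shift cm [-0.07  0.05  0.17] at [0.4359 0.131  0.0302] F [ 1.2 -0.3  4.7] op 0.068 t 13.47 q7 -0.12 tilt [ 0.001  0.    -1.   ]
clock: 14.13
tool_pos: [0.435, 0.1308, 0.1503]
eef_rot: [0.731, 0.683, -0.0, -0.0]
contact_force: [-0.8, 0.1, -1.1]
opening: 0.003
finger_force: 0.0
[ 0.61321047 -0.09580879]
spin 0.13 shift cm [-21.37  19.36   1.03] at [0.435  0.1308 0.1503] F [-0.8  0.1 -1.1] op 0.003 t 14.13 q7 -0.25 tilt [-0. -0. -1.]
```

The rib slipped out of the fingers. I'll look at the cover before trying again.

```bash
python3 -m creep '[{"grip":0,"tx":-4,"ty":0,"tz":-1,"spin":0},{"grip":0,"tx":-4,"ty":0,"tz":-1,"spin":0},{"grip":0,"tx":-1,"ty":0,"tz":0,"spin":0},{"grip":0,"tx":0,"ty":0,"tz":0,"spin":0},{"grip":0,"tx":0,"ty":0,"tz":0,"spin":0}]'
cat > c.py <<'E'
from h import *
import sys
im,W=cloud("wrist"); cv2.imwrite(f"pics/{sys.argv[1]}.png",im[...,::-1]); np.save("w.npy",W)
def f(z0,z1):
    m=(W[...,2]>z0)&(W[...,2]<z1)&(W[...,0]<.52)&(W[...,0]>.36)&(W[...,1]>.05)&(W[...,1]<.22); m=cv2.morphologyEx(m.astype(np.uint8),cv2.MORPH_OPEN,np.ones((3,3)))>0
    p=W[m]; print(z0,cv2.minAreaRect(p[:,:2].astype(np.float32)),p[:,2].mean(),np.percentile(p[:,2],[5,95]))
f(.019,.031);f(.044,.06)
go([.436,.13,.1],7.9)
E
python3 c.py w4
```

```text
clock: 14.55
tool_pos: [0.4289, 0.0409, 0.1697]
eef_rot: [0.732, 0.682, -0.0, -0.0]
contact_force: [-0.5, -0.6, 0.8]
opening: 0.357
finger_force: 0.0
0.019 ((0.4074695408344269, 0.11160746216773987), (0.11055063456296921, 0.1149635761976242), 8.443384170532227) 0.024676865331365042 [0.02339339 0.02592064]
0.044 ((0.41273757815361023, 0.09590455889701843), (0.13054710626602173, 0.04200956970453262), 56.93710708618164) 0.05050954822049955 [0.04903942 0.05180135]
spin -11.84 shift cm [8.62 1.91 6.97] at [0.429  0.042  0.1696] F [0.1 0.4 0.5] op 0.404 t 14.6 q7 -0.11 tilt [-0.001  0.001 -1.   ]
```

View pics/w4.png

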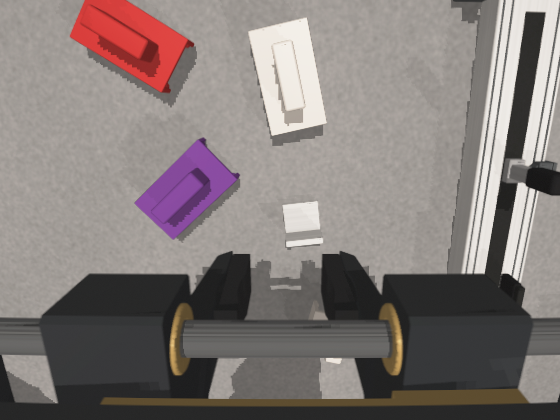

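The cover is still upright at (288,77), near where it was. The cleat is at (302,218), and the purple and red decoys are to the left. I'll measure the cover's pose precisely.

```bash
python3 - <<'E'
from h import *
W=np.load("w.npy")[0:150,240:335].reshape(-1,3)
for z0,z1 in((.019,.031),(.03,.046),(.046,.06)):
    p=W[(W[:,2]>z0)&(W[:,2]<z1)]; print(z0,len(p),cv2.minAreaRect(p[:,:2].astype(np.float32)),np.percentile(p[:,2],[1,50,99]))
print(r.get_state())
E
```

```text
0.019 4864 ((0.4359527826309204, 0.13125282526016235), (0.048432398587465286, 0.08446323871612549), 8.443385124206543) [0.02285726 0.02468847 0.02645918]Traceback (most recent call last):
  File "<stdin>", line 4, in <module>
    return _quantile_unchecked(
        a, q, axis, out, overwrite_input, method, keepdims, weights)
    return _ureduce(a,
                    func=_quantile_ureduce_func,
    ...<5 lines>...
                    overwrite_input=overwrite_input,
                    method=method)
    r = func(a, **kwargs)
    result = _quantile(arr,
                       quantiles=q,
    ...<2 lines>...
                       out=out,
                       weights=wgt)
    slices_having_nans = np.isnan(arr[-1, ...])
                                  ~~~^^^^^^^^^
IndexError: index -1 is out of bounds for axis 0 with size 0
```

```bash
python3 - <<'E'
from h import *
W=np.load("w.npy"); t=np.array([.429,.042,.1696]); M=R.from_quat(r.get_state()['eef_rot']).as_matrix()
q=(W-t)@M
for (u,v) in((240,258),(245,275),(240,290),(330,258),(345,270),(335,290),(370,290),(215,290),(280,340)): print(u,v,q[v,u].round(4))
print(r.get_state()['contact_force'],r.get_state()['opening'])
E
```

```text
240 258 [ 0.0072 -0.0205 -0.0256]
245 275 [ 0.0055 -0.0171 -0.038 ]
240 290 [ 0.0028 -0.0183 -0.045 ]
330 258 [ 0.0073  0.0176 -0.0259]
345 270 [ 0.0077  0.022  -0.0382]
335 290 [ 0.0069  0.0162 -0.0526]
370 290 [ 0.0091  0.0276 -0.0567]
215 290 [ 0.0077 -0.0258 -0.0539]
280 340 [ 0.0225 -0.0024 -0.1018]
[0.11076143 0.39373502 0.48556863] 0.40409826181159636
```

The wrist depth shows the real fingertips about 20–25 mm behind the reported TCP, so both grasps only caught the tops. I'll go lower and watch the force.

```bash
python3 -m creep '[{"grip":0,"tx":3.8,"ty":0,"tz":0,"spin":-6},{"grip":0,"tx":3.8,"ty":0.5,"tz":0,"spin":-6},{"grip":0,"tx":1,"ty":0,"tz":2,"spin":0},{"grip":0,"tx":0,"ty":0,"tz":3,"spin":0},{"grip":0,"tx":0,"ty":0,"tz":3,"spin":0},{"grip":0,"tx":0,"ty":0,"tz":3,"spin":0},{"grip":0,"tx":0,"ty":0,"tz":0,"spin":0},{"grip":0,"tx":0,"ty":0,"tz":0,"spin":0}]'
python3 -c "
from h import *
go([.436,.1312,.01],8.3)"
```

```text
clock: 15.27
tool_pos: [0.4327, 0.1282, 0.0588]
eef_rot: [0.655, 0.755, -0.002, -0.001]
contact_force: [0.4, 0.1, 0.6]
opening: 0.502
finger_force: 0.0
spin -0.18 shift cm [0.25 0.39 4.88] at [0.4327 0.1282 0.0588] F [0.4 0.1 0.6] op 0.502 t 15.27 q7 -0.11 tilt [-0.004 -0.    -1.   ]
```

```bash
python3 -m creep '[{"grip":0,"tx":0.2,"ty":0.3,"tz":0,"spin":0},{"grip":0,"tx":0,"ty":0,"tz":2,"spin":0},{"grip":0,"tx":0,"ty":0,"tz":1,"spin":0},{"grip":0,"tx":0,"ty":0,"tz":0.5,"spin":0},{"grip":0,"tx":0,"ty":0,"tz":0,"spin":0},{"grip":0,"tx":0,"ty":0,"tz":0,"spin":0}]'
python3 -m creep '[{"grip":0,"tx":0,"ty":0,"tz":0.3,"spin":0},{"grip":0,"tx":0,"ty":0,"tz":0.2,"spin":0},{"grip":0,"tx":0,"ty":0,"tz":0,"spin":0},{"grip":0,"tx":0,"ty":0,"tz":0,"spin":0}]'
python3 -c "
from h import *
go([.436,.1312,.01],8.3)"
```

```text
clock: 15.77
tool_pos: [0.4371, 0.1296, 0.0256]
eef_rot: [0.656, 0.754, 0.0, 0.0]
contact_force: [0.6, -0.1, -0.5]
opening: 0.498
finger_force: 0.0
clock: 16.1
tool_pos: [0.4369, 0.1295, 0.0201]
eef_rot: [0.656, 0.754, 0.0, -0.0]
contact_force: [0.1, 0.1, -0.6]
opening: 0.498
finger_force: 0.0
spin -0.34 shift cm [ 0.18 -0.07  1.01] at [0.4369 0.1295 0.0201] F [ 0.1  0.1 -0.6] op 0.498 t 16.1 q7 -0.11 tilt [ 0.  0. -1.]
```

```bash
python3 -m creep '[{"grip":0,"tx":0.1,"ty":-0.05,"tz":0.4,"spin":0},{"grip":0,"tx":0,"ty":0,"tz":0.3,"spin":0},{"grip":0,"tx":0,"ty":0,"tz":0,"spin":0},{"grip":0,"tx":0,"ty":0,"tz":0,"spin":0}]'
python3 -m creep '[{"grip":-1,"tx":0,"ty":0,"tz":0,"spin":0},{"grip":-1,"tx":0,"ty":0,"tz":0,"spin":0},{"grip":-1,"tx":0,"ty":0,"tz":0,"spin":0},{"grip":-1,"tx":0,"ty":0,"tz":0,"spin":0},{"grip":-1,"tx":0,"ty":0,"tz":0,"spin":0},{"grip":-1,"tx":0,"ty":0,"tz":0,"spin":0}]' 30
python3 -c "
from h import *
go([.436,.1312,.01],8.3)"
```

```text
clock: 16.43
tool_pos: [0.436, 0.1304, 0.0127]
eef_rot: [0.656, 0.754, -0.0, -0.0]
contact_force: [0.6, -0.5, 0.4]
opening: 0.5
finger_force: 0.0
clock: 16.93
tool_pos: [0.4363, 0.1304, 0.013]
eef_rot: [0.656, 0.754, 0.0, -0.0]
contact_force: [-0.1, -0.7, -1.6]
opening: 0.177
finger_force: 29.9
spin -0.34 shift cm [ 0.08 -0.02  0.3 ] at [0.4363 0.1304 0.013 ] F [-0.1 -0.7 -1.6] op 0.177 t 16.93 q7 -0.11 tilt [-0.  0. -1.]
```

```bash
python3 -m creep '[{"grip":-1,"tx":0,"ty":0,"tz":-1,"spin":0},{"grip":-1,"tx":0,"ty":0,"tz":-2.5,"spin":0},{"grip":-1,"tx":0,"ty":0,"tz":-4,"spin":0},{"grip":-1,"tx":0,"ty":0,"tz":-4,"spin":0},{"grip":-1,"tx":0,"ty":0,"tz":-3,"spin":0},{"grip":-1,"tx":0,"ty":0,"tz":0,"spin":6},{"grip":-1,"tx":0,"ty":0,"tz":0,"spin":6},{"grip":-1,"tx":0,"ty":0,"tz":0,"spin":0}]'
python3 -c "
from h import *
go([.6132,-.0958,.12],-4)"
```

```text
clock: 17.6
tool_pos: [0.4362, 0.1305, 0.1592]
eef_rot: [0.733, 0.681, 0.001, 0.0]
contact_force: [-0.2, 0.2, -1.1]
opening: 0.177
finger_force: 29.9
spin -0.19 shift cm [-21.34  19.23   3.93] at [0.4362 0.1305 0.1592] F [-0.2  0.2 -1.1] op 0.177 t 17.6 q7 -0.25 tilt [ 0.001  0.001 -1.   ]
```

```bash
python3 -m creep '[{"grip":-1,"tx":-1.8,"ty":1.6,"tz":0,"spin":0},{"grip":-1,"tx":-2.4,"ty":2.2,"tz":0,"spin":0},{"grip":-1,"tx":-2.6,"ty":2.3,"tz":0,"spin":0},{"grip":-1,"tx":-2.6,"ty":2.3,"tz":0,"spin":0},{"grip":-1,"tx":-2.6,"ty":2.4,"tz":0,"spin":0},{"grip":-1,"tx":-2.6,"ty":2.4,"tz":0,"spin":0},{"grip":-1,"tx":-2.6,"ty":2.4,"tz":0,"spin":0},{"grip":-1,"tx":-2.4,"ty":2.2,"tz":1,"spin":0}]'
python3 -m creep '[{"grip":-1,"tx":-1.7,"ty":1.4,"tz":1.5,"spin":0},{"grip":-1,"tx":0,"ty":0,"tz":1.3,"spin":0},{"grip":-1,"tx":0,"ty":0,"tz":0,"spin":0},{"grip":-1,"tx":0,"ty":0,"tz":0,"spin":0},{"grip":-1,"tx":0,"ty":0,"tz":0,"spin":0},{"grip":-1,"tx":0,"ty":0,"tz":0,"spin":0}]'
python3 - <<'E'
from h import *
go([.6132,-.0958,.12],-4);
im,W=cloud("wrist"); np.save("w.npy",W)
im2,W2=cloud("side"); np.save("s.npy",W2); cv2.imwrite("pics/w5.png",np.hstack([im[...,::-1][60:,:][:, 60:500],cv2.resize(im2[...,::-1][170:290,240:355],(345,360))]))
go([.6132,-.0958,.12],-4)
E
```

```text
clock: 18.27
tool_pos: [0.6016, -0.0801, 0.1492]
eef_rot: [0.731, 0.682, 0.001, 0.001]
contact_force: [0.3, -0.6, -1.1]
opening: 0.174
finger_force: 29.9
clock: 18.77
tool_pos: [0.6129, -0.0944, 0.1208]
eef_rot: [0.731, 0.683, 0.0, 0.0]
contact_force: [1.1, 0.4, -0.4]
opening: 0.178
finger_force: 29.9
spin 0.09 shift cm [-0.14  0.04  0.08] at [ 0.6129 -0.0944  0.1208] F [ 1.1  0.4 -0.4] op 0.178 t 18.77 q7 0.12 tilt [ 0.001  0.001 -1.   ]
spin 0.05 shift cm [-0.1   0.02  0.09] at [ 0.6131 -0.0948  0.1209] F [ 0.5  0.4 -0.6] op 0.18 t 18.87 q7 0.12 tilt [ 0.001  0.    -1.   ]
```

View pics/w5.png

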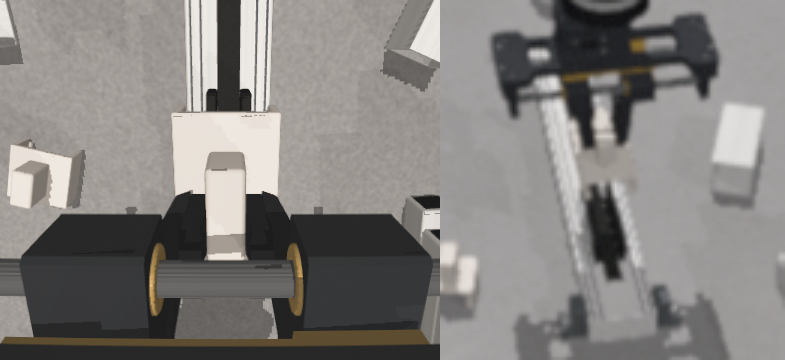

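The cover is held level over the seat, with its front edge at (175–280,112) and the slot and cheek ends visible ahead of it. I'll compute the remaining offsets from wrist depth.

```bash
python3 - <<'E'
from h import *
W=np.load("w.npy"); a=np.radians(86); ey=np.array([np.cos(a),np.sin(a)]); ex=np.array([ey[1],-ey[0]])
q=np.dstack([W[...,:2]@ex,W[...,:2]@ey,W[...,2]])[150:300,200:360].reshape(-1,3)
print(np.histogram(q[:,2],np.arange(.02,.2,.01)))
p=q[(q[:,2]>.122)&(q[:,2]<.145)&(q[:,1]<.02)&(q[:,1]>-.06)]
print('plate',len(p),np.percentile(p,[.5,50,99.5],0).round(4))
for y0 in(-.025,-.02,-.015):
    k=p[abs(p[:,1]-y0)<.003]; print(y0,np.percentile(k[:,0],[1,99]).round(4))
f=p[p[:,1]>-.03]
for x0 in(.602,.612,.622,.634): print(x0,np.percentile(f[abs(f[:,0]-x0)<.004,1],99).round(4))
c=q[(q[:,2]>.045)&(q[:,2]<.064)]; print('cheek',np.percentile(c,[1,99],0).round(4))
E
```

```text
(array([ 974,  318,   81,  364,    0,    0,    0,    0,    2,   76,   93,
       7219,  698, 3815, 1271, 1104,  138]), array([0.02, 0.03, 0.04, 0.05, 0.06, 0.07, 0.08, 0.09, 0.1 , 0.11, 0.12,
       0.13, 0.14, 0.15, 0.16, 0.17, 0.18, 0.19]))
plate 7556 [[ 0.593  -0.0468  0.1281]
 [ 0.6171 -0.0237  0.1329]
 [ 0.6405 -0.0089  0.1444]]
-0.025 [0.5933 0.6402]
-0.02 [0.5934 0.6401]
-0.015 [0.5933 0.6401]
0.602 -0.0091
0.612 -0.009
0.622 -0.0089
0.634 -0.0088
cheek [[ 0.6042 -0.0223  0.0454]
 [ 0.6325 -0.011   0.0586]]
```

```bash
python3 -m creep '[{"grip":-1,"tx":-0.2,"ty":0.15,"tz":0,"spin":0},{"grip":-1,"tx":0,"ty":0,"tz":1.5,"spin":0},{"grip":-1,"tx":0,"ty":0,"tz":1.5,"spin":0},{"grip":-1,"tx":0,"ty":0,"tz":1.5,"spin":0},{"grip":-1,"tx":0,"ty":0,"tz":0.8,"spin":0},{"grip":-1,"tx":0,"ty":0,"tz":0,"spin":0},{"grip":-1,"tx":0,"ty":0,"tz":0,"spin":0},{"grip":-1,"tx":0,"ty":0,"tz":0,"spin":0}]' 60
python3 -m creep '[{"grip":-1,"tx":0,"ty":0,"tz":0.2,"spin":0},{"grip":-1,"tx":0,"ty":0,"tz":0.2,"spin":0},{"grip":-1,"tx":0,"ty":0,"tz":0,"spin":0},{"grip":-1,"tx":0,"ty":0,"tz":0,"spin":0}]'
python3 -c "
from h import *
go([.6148,-.0978,.045],-4)"
```

```text
clock: 19.53
tool_pos: [0.6149, -0.0979, 0.0678]
eef_rot: [0.732, 0.682, 0.001, 0.001]
contact_force: [0.5, 0.1, -0.4]
opening: 0.169
finger_force: 59.9
clock: 19.87
tool_pos: [0.6142, -0.0977, 0.0631]
eef_rot: [0.732, 0.682, 0.0, 0.0]
contact_force: [0.6, -0.3, -1.2]
opening: 0.175
finger_force: 59.9
spin -0.04 shift cm [-0.01  0.07  1.81] at [ 0.6142 -0.0977  0.0631] F [ 0.6 -0.3 -1.2] op 0.175 t 19.87 q7 0.13 tilt [ 0.  0. -1.]
```

Next I'll press down in small steps and watch the force.

```bash
python3 -m creep '[{"grip":-1,"tx":0,"ty":0,"tz":0.2,"spin":0},{"grip":-1,"tx":0,"ty":0,"tz":0.2,"spin":0},{"grip":-1,"tx":0,"ty":0,"tz":0,"spin":0}]'
python3 -m creep '[{"grip":-1,"tx":0,"ty":0,"tz":0.2,"spin":0},{"grip":-1,"tx":0,"ty":0,"tz":0,"spin":0},{"grip":-1,"tx":0,"ty":0,"tz":0,"spin":0}]'
python3 -m creep '[{"grip":-1,"tx":0,"ty":0,"tz":0.2,"spin":0},{"grip":-1,"tx":0,"ty":0,"tz":0,"spin":0},{"grip":-1,"tx":0,"ty":0,"tz":0,"spin":0}]'
```

```text
clock: 20.12
tool_pos: [0.614, -0.0978, 0.0592]
eef_rot: [0.732, 0.682, -0.0, -0.0]
contact_force: [-0.4, 0.5, 2.3]
opening: 0.177
finger_force: 59.8
clock: 20.37
tool_pos: [0.6143, -0.0978, 0.0583]
eef_rot: [0.732, 0.682, 0.0, 0.0]
contact_force: [-2.1, 1.1, 9.5]
opening: 0.177
finger_force: 59.9
clock: 20.62
tool_pos: [0.6144, -0.0979, 0.0567]
eef_rot: [0.732, 0.682, 0.0, 0.0]
contact_force: [-3.3, 0.8, 13.7]
opening: 0.172
finger_force: 59.9
```

```bash
python3 -m creep '[{"grip":-1,"tx":0,"ty":0,"tz":0.2,"spin":0},{"grip":-1,"tx":0,"ty":0,"tz":0,"spin":0},{"grip":-1,"tx":0,"ty":0,"tz":0,"spin":0}]'
python3 -m creep '[{"grip":-1,"tx":0,"ty":0,"tz":0.15,"spin":0},{"grip":-1,"tx":0,"ty":0,"tz":0,"spin":0},{"grip":-1,"tx":0,"ty":0,"tz":0,"spin":0}]'
```

```text
clock: 20.87
tool_pos: [0.6142, -0.0979, 0.0537]
eef_rot: [0.732, 0.682, 0.0, 0.0]
contact_force: [-0.5, 0.4, 3.0]
opening: 0.176
finger_force: 59.9
clock: 21.12
tool_pos: [0.6141, -0.0978, 0.0507]
eef_rot: [0.732, 0.682, -0.0, -0.0]
contact_force: [0.3, -1.1, -4.7]
opening: 0.172
finger_force: 59.9
```

```bash
python3 -m creep '[{"grip":-1,"tx":0,"ty":0,"tz":0.2,"spin":0},{"grip":-1,"tx":0,"ty":0,"tz":0,"spin":0},{"grip":-1,"tx":0,"ty":0,"tz":0,"spin":0}]'
python3 -m creep '[{"grip":-1,"tx":0,"ty":0,"tz":0.2,"spin":0},{"grip":-1,"tx":0,"ty":0,"tz":0,"spin":0},{"grip":-1,"tx":0,"ty":0,"tz":0,"spin":0}]'
python3 -m creep '[{"grip":-1,"tx":0,"ty":0,"tz":0.15,"spin":0},{"grip":-1,"tx":0,"ty":0,"tz":0,"spin":0},{"grip":-1,"tx":0,"ty":0,"tz":0,"spin":0}]'
```

```text
clock: 21.37
tool_pos: [0.6141, -0.0977, 0.0493]
eef_rot: [0.732, 0.682, -0.0, -0.0]
contact_force: [-0.7, -0.6, -0.9]
opening: 0.174
finger_force: 59.9
clock: 21.62
tool_pos: [0.6143, -0.0977, 0.0477]
eef_rot: [0.732, 0.682, 0.0, 0.0]
contact_force: [-0.6, -0.5, 1.6]
opening: 0.178
finger_force: 59.9
clock: 21.87
tool_pos: [0.6143, -0.0977, 0.0463]
eef_rot: [0.732, 0.682, 0.0, 0.0]
contact_force: [-0.7, -0.2, 4.0]
opening: 0.176
finger_force: 59.8
```

```bash
python3 -m creep '[{"grip":-1,"tx":0,"ty":0,"tz":0.2,"spin":0},{"grip":-1,"tx":0,"ty":0,"tz":0,"spin":0},{"grip":-1,"tx":0,"ty":0,"tz":0,"spin":0}]'
python3 -m creep '[{"grip":-1,"tx":0,"ty":0,"tz":0.15,"spin":0},{"grip":-1,"tx":0,"ty":0,"tz":0,"spin":0},{"grip":-1,"tx":0,"ty":0,"tz":0,"spin":0},{"grip":-1,"tx":0,"ty":0,"tz":0,"spin":0}]'
```

```text
clock: 22.12
tool_pos: [0.6143, -0.0977, 0.0446]
eef_rot: [0.732, 0.682, 0.0, 0.0]
contact_force: [-1.8, 0.1, 8.8]
opening: 0.175
finger_force: 59.9
clock: 22.45
tool_pos: [0.6144, -0.0977, 0.0435]
eef_rot: [0.732, 0.682, 0.0, 0.0]
contact_force: [-2.0, 1.0, 11.0]
opening: 0.177
finger_force: 59.9
```

```bash
python3 -m creep '[{"grip":-1,"tx":0,"ty":0,"tz":0,"spin":0},{"grip":-1,"tx":0,"ty":0,"tz":0,"spin":0},{"grip":-1,"tx":0,"ty":0,"tz":0,"spin":0},{"grip":-1,"tx":0,"ty":0,"tz":0,"spin":0},{"grip":-1,"tx":0,"ty":0,"tz":0,"spin":0},{"grip":-1,"tx":0,"ty":0,"tz":0,"spin":0}]'
python3 - <<'E'
from h import *
im,W=cloud("wrist"); cv2.imwrite("pics/w6.png",im[...,::-1]); a=np.radians(86); ey=np.array([np.cos(a),np.sin(a)]); ex=np.array([ey[1],-ey[0]])
q=np.dstack([W[...,:2]@ex,W[...,:2]@ey,W[...,2]]).reshape(-1,3); q=q[abs(q[:,0]-.618)<.045]
p=q[(q[:,2]>.048)&(q[:,2]<.066)&(q[:,1]<.02)&(q[:,1]>-.05)]
print('plate',len(p),np.percentile(p,[.5,50,99.5],0).round(4))
g=q[(q[:,2]>.08)&(q[:,2]<.1)&(q[:,1]>.05)&(q[:,1]<.13)];print('grip',len(g),np.percentile(g,[1,99],0).round(4) if len(g) else '')
i=q[(q[:,2]>.034)&(q[:,2]<.045)&(q[:,0]>.6285)&(abs(q[:,1]-.087)<.02)];print('idx',len(i),np.percentile(i,[1,99],0).round(4) if len(i) else '')
E
```

```text
clock: 22.95
tool_pos: [0.6144, -0.0976, 0.0435]
eef_rot: [0.732, 0.682, 0.0, 0.0]
contact_force: [-3.3, 0.9, 9.3]
opening: 0.174
finger_force: 59.9
plate 7522 [[ 0.5947 -0.0495  0.0497]
 [ 0.6187 -0.0264  0.0555]
 [ 0.6421 -0.0112  0.0655]]
grip 0 
idx 0
```

View pics/w6.png

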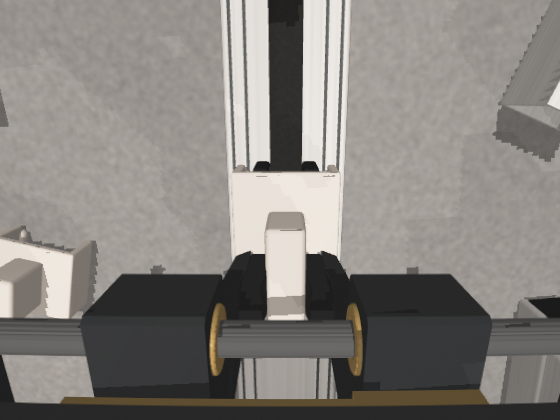

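The cover's front edge at (232–340,172) is flush with the seat cheeks. The plate height of 0.0555 means it has snapped home and the seal is squeezed. It is centred within 1 mm and pressing with about 9–11 N.

```bash
python3 -c "
from h import *
print(workorder.finish_job())"
```

```text
the job is handed in; nothing more can be done
None
```

The job is handed in, though the judge returned no verdict: the bolt grip was level with the index to within about 1 mm when last seen, and the long cover is snapped onto the seat with the robot still pressing it at about 10 N.

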